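# Push the drilling carrier home into the corner stop

## Task

Push the green drilling carrier, with its yellow atom ball riding loose in the cup on top, along the worktop into the inside corner of the aluminium corner stop, until it sits square and flush against both the long fence and the short end bar. Only push it from the sides: keep it flat on the bench, do not lift it, do not touch its ball or let the ball leave its cup, and leave all the other things where they are. Finish with the arm clear of everything.

Things in the scene. Friction and masses are not known exactly. Their poses are not given: they have to be found in the camera images.
- carrier: the piece to push: loose square green nylon block, 90 x 90 mm, 30 mm high, 0.2 to 0.4 kg, a square ball cup in its top; too wide to grip. Origin: centre of its underside; x and y square to its side faces (45 mm away), z up. It starts within 25 degrees of square to the stop, in the open angle between the bars, touching neither. Pushing it takes 1 to 4 N
- cup (a point): where the centre of the carrier's ball lies when the ball is seated in the cup: on the carrier's vertical centre line, 41 mm above the carrier's underside
- atom_center (a point): centre of the yellow atom ball, 36 mm diameter, 20 g, that rests loose in the carrier's cup; its top stands 59 mm above the worktop
- stop: fixed aluminium L-shaped stop, bars 16 mm thick, 20 mm high. Origin: inside corner, worktop level. Inner face of the long fence (far side from the robot): plane x = 0, y from 0 to -338 mm; inner face of the end bar (robot's left): plane y = 0, x from 0 to -130 mm. The work lies at negative x and y: a carrier fully home has its centre at x = y = -45 mm. Yaw within 12 degrees
- jar: bystander: squat amber glass jar of black connectors, 84 mm diameter, 70 mm high, loose; origin at the centre of its underside
- gauge: bystander: flat chrome drill gauge, a plate 55 (x) x 110 (y) x 6 mm with holes, loose; origin at the centre of its underside
- driver: bystander: loose screwdriver, about 170 mm long, lying along its x axis
- rack: bystander: dark wooden rack, 60 (x) x 170 (y) x 25 mm, fixed, with three spare yellow balls in it (tops 54 mm above the worktop); origin at the centre of its underside
- spare0_center (a point): centre of a spare yellow ball, 36 mm diameter, loose in the rack
- spare1_center (a point): centre of a spare yellow ball, 36 mm diameter, loose in the rack
- spare2_center (a point): centre of a spare yellow ball, 36 mm diameter, loose in the rack
- vise: bystander: small cast-iron vise, fixed, gripping a blue ball; base 130 (x) x 90 (y) mm, 125 mm high over the ball, its screw and knurled handle reaching 120 mm from the origin to its -x side; origin at the centre of its underside
- atom: the yellow atom ball itself (see atom_center); its origin is a point on its skin that turns with it, so use the point
There are look-alikes about, which are no part of the job. There is more than one size of the carrier; the one meant has the size given above.

How it is judged:
By the outcome, as a careful person would: the job done as asked, in the order asked, and still so for the second after the job is handed in, with the robot touching nothing.
It also fails if it takes over 58 s, if anything falls off the work surface, if the arm or the gripper's body presses on something with over 40 N, if the wrist force passes 120 N, or if a joint passes its speed limit or range.

## Robot

A 7-joint arm with a two-finger parallel gripper is mounted at the origin on the work surface. World frame = base frame: x ahead of the robot, y to its left, z up, the work surface at z = 0. Lengths are in m, angles in rad, forces in N, time in s.
With the tool pointing down it reaches from about 0.4 to 0.875 m from the base axis. Payload 19.3 kg.
Tool frame: the origin (TCP) lies at the very end of the fingers, on their centre line; the grasp point (between the pads) lies 19 mm behind it; z points along the fingers, y is the direction in which the jaws open and shut (so a half turn about z gives the same grasp; the last joint's range is limited). The gripper opens to 85 mm and grips with 20 to 120 N. Pads are 22 mm wide; open, the fingers measure 114 mm over their backs; the gripper's body (76 mm by 85 mm) begins 54 mm behind the grasp point. The pads swing forward as they close: fully open they stand 13 mm farther back than shut.
Start: joints at [1.125, 0.521, -0.036, 1.599, 0.021, 1.021, -0.113], TCP at [0.229, -0.581, 0.231] pointing down, gripper open.
Joint ranges: [-2.91, 2.91], [-0.3, 2.13], [-1.5, 1.42], [0.17, 2.43], [-1.26, 4.41], [0.16, 1.93], [-2.52, 2.52]. Speed limits (rad/s): [1.89, 1.89, 2.39, 2.39, 3.01, 3.01, 3.01].

## Interface

Orientations are given as [roll, pitch, yaw] about the fixed x, y, z axes, in that order (R = Rz(yaw) Ry(pitch) Rx(roll)).
In Python, from workcell import bot gives the robot as it stands.
- The arm moves only by the tool carry_out, never from a script. Its argument "targets" is a list of rows, each a list of 7 numbers: the shift along the tool's x, y, z in mm, then the turn, a rotation vector about the tool's x, y, z in units of 6 degrees (1.0 is 6 degrees), then the closure in counts, from 0 (fully open) to 255 (shut). A call has 1 to 5 rows; each row shifts and turns the commanded pose from where the row before left it, along the tool's axes as they then stand; what a row does not reach is not made up. A row lasts 1/12 s, in which the tool goes at most 41.7 mm and 7.16 degrees, less where a joint would pass 70% of its speed; a pose out of reach is approached as far as the arm can. A call is refused whole if a number of a shift passes 41.7 or a number of a turn 1, either way. A call with a gripper value outside its range is refused whole. The fingers move at their own pace and stop on an object; "force" is the grip in N (left out, the last holds). Time passes only in rows, so rows that do not move let the fingers close. It gives the time, the measured TCP pose, the force and the opening at its end, in the units of the state.
- bot.observe(): the state, without advancing time (a new reading comes with each control period).
- bot.grab_frame(name): name is "side" or "top" or "wrist"; returns a dict with "color" (480x640x3 uint8, red, green, blue), "z_map" (480x640 float32, m along the optical axis (not along the pixel's ray), 0 where there is no reading), "K" (3x3 intrinsics, pixels), "k1" (the pictures are not rectified: a ray, as slopes to the right and down, at radius r is drawn at 1 + k1 r^2 times it, then the intrinsics apply), "cam_to_world" (4x4, takes a point from camera to world coordinates); the wrist camera has in their place "T_tool_cam" (4x4, takes a point from camera to tool coordinates, whose origin is the TCP and whose axes are the flange's). Camera axes: x right, y down, z forward; pixel columns grow to the right and rows downward; lengths in m; the calibration is good to about 2 mm. A picture is of the moment at which its call begins: read the wrist's pose just before it.
- bot.job_done(): hands the job in, once; it reports no verdict.
The state is a dict: "clock": time; "qpos": joint angles; "qd": joint speeds; "joint_efforts": joint torques, N m; "position": TCP position; "tool_rot": TCP orientation; "force": force on the tool from outside, world axes, zero at the start; "moment": the same for the moment, N m; "grip_width": finger opening in m.
Only numpy, scipy, OpenCV 4.12 (cv2) and the standard library are available. Lean on these libraries where they do the work, as an engineer would, in place of code of your own. Each camera call takes 0.05 s, during which the arm holds its last target. There are 200 camera calls.

## Working session

There is one attempt and no reset: what is moved stays moved. The work goes in short steps, Python scripts to look and compute and a tool call to move; the robot and the scene stay as the last step left them, time stands still between calls to the robot, and variables do not carry over. Pictures are saved under pics/ and viewed, about 8 in all and at most 12, crops included, and the job is handed in when it is done.

Besides the shell and the picture viewer there is one more tool, called in YAML: its name, and indented under it one key for each argument. carry_out: Moves the arm, as the interface text tells. Its arguments: {"type":"object","properties":{"targets":{"type":"array","items":{"type":"array","items":{"type":"number"}}},"force":{"type":"number"}},"required":["targets"]}

```bash
mkdir -p pics; cat > h.py <<'E'
import numpy as np, cv2, pickle
from workcell import bot
from scipy.spatial.transform import Rotation as R
def T_tool():
    s=bot.observe(); T=np.eye(4); T[:3,:3]=R.from_euler('xyz',s['tool_rot']).as_matrix(); T[:3,3]=s['position']; return T
def shot(n,tag):
    T=T_tool(); f=bot.grab_frame(n)
    f['T']=f['cam_to_world'] if n!='wrist' else T@f['T_tool_cam']
    pickle.dump(f,open(f'pics/{tag}.pkl','wb')); cv2.imwrite(f'pics/{tag}.png',f['color'][...,::-1]); return f
def load(tag): return pickle.load(open(f'pics/{tag}.pkl','rb'))
def slopes(f,uv):
    K=np.array(f['K']); return cv2.undistortPoints(np.array(uv,float).reshape(-1,1,2),K,np.array([f['k1'],0,0,0.]))[:,0]
def onplane(f,uv,z):
    s=slopes(f,uv); d=np.c_[s,np.ones(len(s))]@f['T'][:3,:3].T; o=f['T'][:3,3]; return o+d*((z-o[2])/d[:,2])[:,None]
def depth(f,uv):
    s=slopes(f,uv); z=np.array([f['z_map'][int(round(v)),int(round(u))] for u,v in uv]); p=np.c_[s,np.ones(len(s))]*z[:,None]; return p@f['T'][:3,:3].T+f['T'][:3,3]
E
python3 - <<'E'
from h import *
for n in('top','side'):
    f=shot(n,n+'0'); print(n,f['K'],f['k1'],f['T'].round(3))
print(bot.observe())
E
```

```text
top [[528.29644127   0.         323.44965464]
 [  0.         528.29644127 240.91367162]
 [  0.           0.           1.        ]] -0.033428627449031974 [[-0.009 -0.991  0.137  0.389]
 [-1.     0.006 -0.02   0.01 ]
 [ 0.019 -0.137 -0.99   1.241]
 [ 0.     0.     0.     1.   ]]
side [[477.18401995   0.         324.33316486]
 [  0.         477.18401995 235.8669362 ]
 [  0.           0.           1.        ]] -0.1276113792546674 [[ 1.    -0.005  0.024  0.515]
 [-0.023 -0.538  0.843 -1.051]
 [ 0.009 -0.843 -0.538  0.745]
 [ 0.     0.     0.     1.   ]]
{'clock': 0.1, 'qpos': array([ 1.12482749,  0.52197135, -0.03631707,  1.59992785,  0.02121257,
        1.02110303, -0.11280155]), 'qd': array([ 0.00059919, -0.00106487,  0.00161627, -0.00220397,  0.00188878,
        0.00069378, -0.00119131]), 'joint_efforts': array([ 2.79401203e-03, -9.28497291e+01,  1.98404498e+00, -3.70542026e+01,
        1.81822461e-02,  5.40180044e-03, -1.21727035e-04]), 'position': array([ 0.22921984, -0.5811337 ,  0.23078114]), 'tool_rot': array([-3.14057208e+00,  8.70023783e-05,  3.75753523e-01]), 'force': array([ 0.06998683, -0.45865961,  0.20451514]), 'moment': array([0.00187892, 0.00167623, 0.00763661]), 'grip_width': 0.08548254027540361}
```

View pics/top0.png

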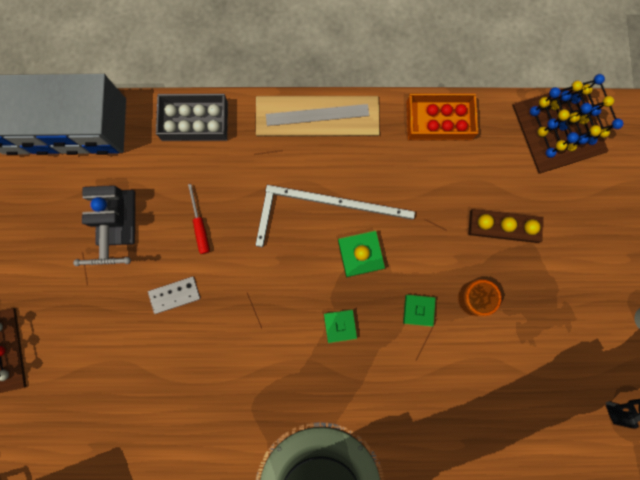

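View pics/side0.png

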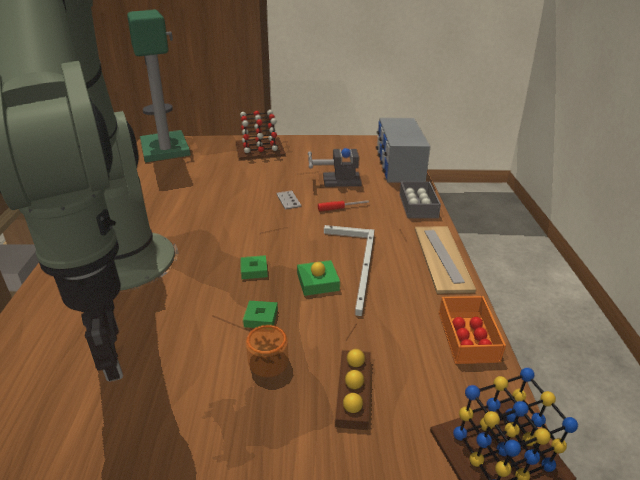

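The top view shows three green blocks: (362,253), large and with the ball; (340,326) and (420,310), both smaller and empty. I choose (362,253). The stop's corner is near (270,190) in the top view. Next is one close crop.

```bash
python3 - <<'E'
from h import *
f=load('top0'); c=f['color'][170:290,245:425,::-1]; cv2.imwrite('pics/crop1.png',cv2.resize(c,None,fx=4.4,fy=4.4,interpolation=cv2.INTER_CUBIC))
hsv=cv2.cvtColor(f['color'],cv2.COLOR_RGB2HSV)
m=cv2.inRange(hsv,(45,100,60),(80,255,255)); 
cs,_=cv2.findContours(m,cv2.RETR_EXTERNAL,cv2.CHAIN_APPROX_NONE)
for q in cs:
    if cv2.contourArea(q)<300: continue
    r=cv2.minAreaRect(onplane(f,q[:,0],0.03)[:,:2].astype(np.float32)*1000); print('green',r)
for n,uv in (('top0',(362,253)),('side0',(318,269))): 
    g=load(n); p=depth(g,[uv]); print(n,'ball surf',p)
E
```

```text
green ((361.4823303222656, -50.371097564697266), (66.62041473388672, 66.63887023925781), 7.689471244812012)
green ((395.199951171875, -231.690673828125), (69.4676742553711, 66.08771514892578), 83.77450561523438)
green ((526.2943725585938, -100.95842742919922), (90.41221618652344, 92.12664031982422), 12.035853385925293)
top0 ball surf [[ 0.5238819  -0.1007987   0.05659287]]
side0 ball surf [[ 0.52779072 -0.11261977  0.05035284]]
```

View pics/crop1.png

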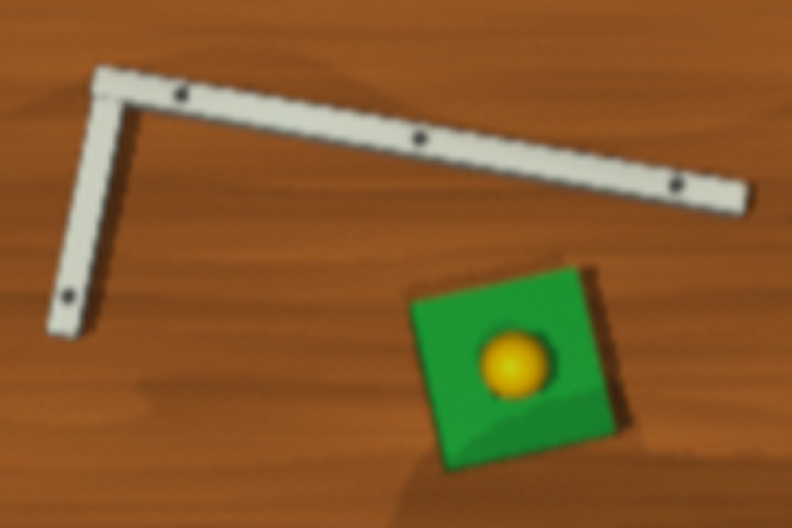

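The crop shows the 90 mm carrier with its ball at (512,365) and corners (411,300), (578,267), (617,433) and (447,470). The stop's inner edges run (127,104)–(743,214) for the fence and (127,104)–(80,338) for the end bar.

```bash
python3 - <<'E'
from h import *
f=load('top0')
q=np.array([[127,104],[743,214],[80,338], [411,300],[578,267],[617,433],[447,470]],float); uv=(q+.5)/4.4-.5+[245,170]
p=onplane(f,uv[:3],.02)*1000; print(p.round(1))
a=p[1]-p[0]; b=p[2]-p[0]; print('len',np.linalg.norm(a),np.linalg.norm(b),'yaw from fence',np.degrees(np.arctan2(a[0],-a[1])),'bar',np.degrees(np.arctan2(-b[1],-b[0])))
c=onplane(f,uv[3:],.03)*1000; print(c.round(1),c.mean(0)); e=c-np.roll(c,1,0); print(np.linalg.norm(e,axis=1),np.degrees(np.arctan2(e[:,1],e[:,0])))
# bar top via depth colour mask
hsv=cv2.cvtColor(f['color'],cv2.COLOR_RGB2HSV); m=cv2.inRange(hsv,(0,0,140),(180,60,255)); n,l,s,_=cv2.connectedComponentsWithStats(m)
k=l[200,340]; pts=np.argwhere(l==k)[:,::-1]; d=depth(f,pts); print('bar z',np.median(d[:,2]))
cs,_=cv2.findContours((l==k).astype(np.uint8),cv2.RETR_EXTERNAL,cv2.CHAIN_APPROX_NONE)
w=onplane(f,cs[0][:,0],.02)*1000
yaw=np.radians(-10)
for y in (8,9,10,11,12,-8,-9,-10,-11,-12):
    r=np.radians(y);R2=np.array([[np.cos(r),np.sin(r)],[-np.sin(r),np.cos(r)]]); s=(w[:,:2]-p[0,:2])@R2.T
    fx=s[(s[:,1]<-20)&(s[:,1]>-300)]; lo=fx[fx[:,0]<8]; lo=lo[lo[:,0]>-12]
    ey=s[(s[:,0]<-20)&(s[:,0]>-110)]; lo2=ey[ey[:,1]<8]; lo2=lo2[lo2[:,1]>-12]
    if len(lo)>5 and len(lo2)>5: print(y,lo[:,0].mean(),lo[:,0].std(),np.polyfit(lo[:,1],lo[:,0],1),lo2[:,1].mean(),lo2[:,1].std())
E
```

```text
[[ 671.4  102.3   20. ]
 [ 609.6 -227.5   20. ]
 [ 545.   126.6   20. ]]
len 335.49465169054463 128.6959754891485 yaw from fence -10.608919004944347 bar -10.89013052699979
[[ 562.8  -48.3   30. ]
 [ 579.8 -136.9   30. ]
 [ 491.7 -155.4   30. ]
 [ 473.   -65.9   30. ]] [ 526.83653374 -101.62152639   30.        ]
[91.45286863 90.23134665 90.0559154  91.37426027] [  11.12711999  -79.09724482 -168.14911522  101.78603459]
bar z -3.8471238623771775e-05
```

Stop corner is at about (671,102) mm with yaw −10.7°. The carrier is at about (526.6,−101.3) mm with yaw +11.5°. Plan: use the two half-open fingers as a flat pusher, first on the robot-side face to turn and push the carrier to the fence, then on the right face to push it along to the end bar. First I go above the start point.

carry_out:
  targets:
    - [25.4,-23.3,0,0,0,0,100]
    - [25.4,-23.3,0,0,0,0,100]
    - [25.4,-23.3,0,0,0,0,100]
    - [25.4,-23.3,0,0,0,0,100]
    - [25.4,-23.3,0,0,0,0,100]
  force: 30

```text
clock: 0.52
position: [0.305, -0.4248, 0.2311]
tool_rot: [-3.141, 0.0, 0.376]
force: [1.3, -0.7, -0.2]
grip_width: 0.0519
```

carry_out:
  targets:
    - [25.4,-23.3,0,0,0,0,100]
    - [25.4,-23.3,0,0,0,0,100]
    - [25.4,-23.3,0,0,0,0,100]
    - [25.4,-23.3,0,0,0,0,100]
    - [25.4,-23.3,0,0,0,0,100]

```text
clock: 0.93
position: [0.3804, -0.2698, 0.2313]
tool_rot: [-3.142, 0.0, 0.376]
force: [0.4, 0.0, -1.0]
grip_width: 0.0521
```

carry_out:
  targets:
    - [25.4,-23.3,0,0,0,0,100]
    - [25.4,-23.3,0,0,0,0,100]
    - [25.4,-23.3,0,0,0,0,100]
    - [25.4,-23.3,0,0,0,0,100]
    - [25.4,-23.3,0,0,0,0,100]

```text
clock: 1.35
position: [0.4558, -0.1148, 0.2313]
tool_rot: [-3.142, 0.0, 0.376]
force: [1.3, -0.9, 0.8]
grip_width: 0.0518
```

carry_out:
  targets:
    - [0,0,0,0,0,0.85,100]
    - [0,0,0,0,0,0.85,100]
    - [0,0,0,0,0,0,100]

```text
clock: 1.6
position: [0.4555, -0.1159, 0.2311]
tool_rot: [-3.141, 0.001, 0.194]
force: [0.2, -0.6, -0.5]
grip_width: 0.0518
```

```bash
python3 - <<'E'
from h import *
s=bot.observe(); print(s['position'],np.degrees(s['tool_rot']),s['grip_width'],s['clock'])
f=shot('wrist','w1'); print(f['T_tool_cam'])
E
```

```text
[ 0.45551245 -0.11594032  0.23109199] [-1.79991387e+02  2.87837452e-02  1.11313653e+01] 0.05178779373637694 1.6
[[ 1.39792142e-03 -9.52167843e-01 -3.05572324e-01  7.74005183e-02]
 [ 9.99998836e-01  1.14435844e-03  1.00892150e-03 -2.64834766e-04]
 [-6.10978344e-04 -3.05573379e-01  9.52168334e-01 -1.42322207e-01]
 [ 0.00000000e+00  0.00000000e+00  0.00000000e+00  1.00000000e+00]]
```

View pics/w1.png

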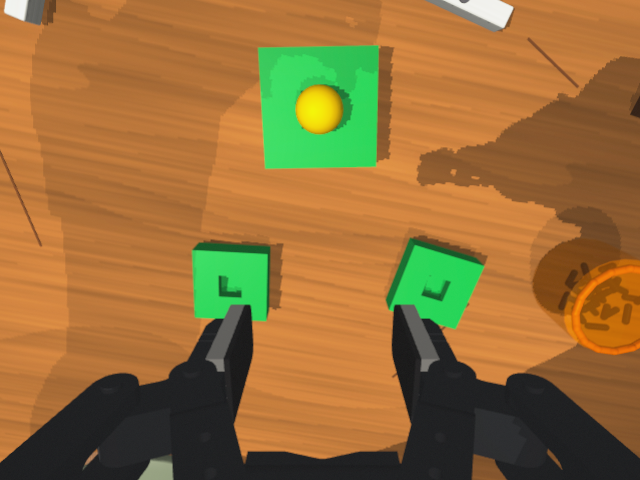

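The wrist view shows the carrier with corners (258,47), (379,45), (376,167), (265,168) and the ball seated at (319,109). The small blocks at (231,282) and (436,283) lie behind the pushing zone.

```bash
python3 - <<'E'
from h import *
f=load('w1')
c=onplane(f,[(258,47),(379,45),(376,167),(265,168)],.03)*1000; print(c.round(1),c.mean(0)); e=c-np.roll(c,1,0); print(np.linalg.norm(e,axis=1),np.degrees(np.arctan2(e[:,1],e[:,0])))
print('depth top',depth(f,[(275,150),(370,150)])*1000,'ball',depth(f,[(319,109)])*1000, 'bars',depth(f,[(30,8),(480,10)])*1000)
# small blocks' extents
hsv=cv2.cvtColor(f['color'],cv2.COLOR_RGB2HSV); m=cv2.inRange(hsv,(45,100,40),(80,255,255))
cs,_=cv2.findContours(m,cv2.RETR_EXTERNAL,cv2.CHAIN_APPROX_NONE)
for q in cs:
    if cv2.contourArea(q)>300: w=onplane(f,q[:,0],.0)*1000; print(w.min(0).round(),w.max(0).round())
E
```

```text
[[ 561.9  -46.3   30. ]
 [ 580.7 -134.3   30. ]
 [ 492.5 -153.2   30. ]
 [ 474.2  -65.2   30. ]] [527.33402171 -99.74514919  30.        ]
[89.68530132 90.02318638 90.24947755 89.84669614] [  12.16129425  -77.91848845 -167.95237594  101.72168523]
depth top [[ 489.93493042  -70.81963262   29.91422046]
 [ 504.64866829 -145.40469063   29.27474331]] ball [[527.83231423 -99.42822639  59.27869648]] bars [[ 556.25740864  128.93477575   15.32382179]
 [ 620.5752612  -204.32010701   18.00591635]]
[311. -86.   0.] [398.  -7.   0.]
[ 349. -280.    0.] [ 431. -197.    0.]
[ 469. -157.   -0.] [585. -42.   0.]
```

carry_out:
  targets:
    - [0,0,36,0,0,0,100]
    - [0,0,36,0,0,0,100]
    - [0,0,36,0,0,0,100]
    - [0,0,36,0,0,0,100]
    - [0,0,30,0,0,0,100]

```text
clock: 2.07
position: [0.4547, -0.1167, 0.0552]
tool_rot: [-3.141, 0.001, 0.201]
force: [0.8, -0.7, -0.1]
grip_width: 0.0522
```

carry_out:
  targets:
    - [0,0,20,0,0,0,100]
    - [0,0,15,0,0,0,100]
    - [0,0,12,0,0,0,100]
    - [0,0,0,0,0,-0.15,100]
    - [0,0,0,0,0,0,100]

```text
clock: 2.48
position: [0.4551, -0.1166, 0.0101]
tool_rot: [-3.141, 0.001, 0.217]
force: [-0.2, -0.1, 0.3]
grip_width: 0.0521
```

carry_out:
  targets:
    - [4,0,0,0,0,0,100]
    - [4,0,0,0,0,0,100]
    - [3,0,0,0,0,0,100]
    - [2,0,0,0,0,0,100]
    - [2,0,0,0,0,0,100]

```text
clock: 2.9
position: [0.4707, -0.1132, 0.0107]
tool_rot: [3.141, -0.001, 0.214]
force: [-0.3, 0.3, -0.2]
grip_width: 0.0519
```

carry_out:
  targets:
    - [2,0,0,0,0,0,100]
    - [2,0,0,0,0,0,100]
    - [2,0,0,0,0,0,100]
    - [2,0,0,0,0,0,100]
    - [2,0,0,0,0,0,100]

```text
clock: 3.32
position: [0.4797, -0.1112, 0.0102]
tool_rot: [-3.142, 0.001, 0.213]
force: [-4.1, -0.9, 1.6]
grip_width: 0.0516
```

```bash
python3 - <<'E'
from h import *
f=shot('wrist','w2'); s=bot.observe(); print(s['position'],s['force'])
hsv=cv2.cvtColor(f['color'],cv2.COLOR_RGB2HSV); m=cv2.inRange(hsv,(45,100,40),(80,255,255))
E
```

```text
[ 0.48030535 -0.11104556  0.01025793] [-1.32049544 -0.24178259 -0.57365605]
```

View pics/w2.png

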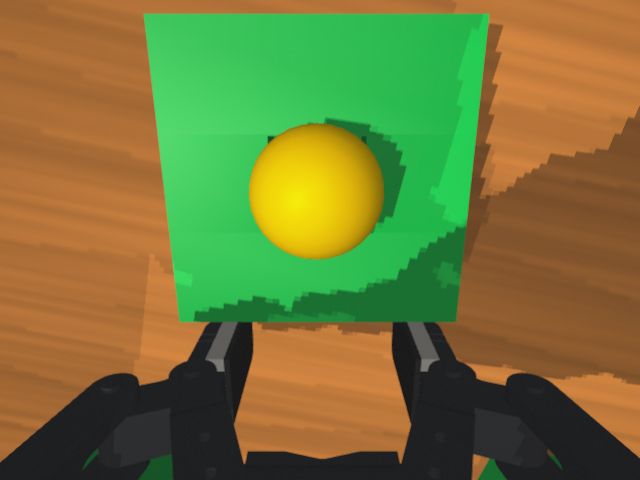

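The wrist view shows both fingertips on the near face, with the carrier centred between them and the ball seated at (317,190). Now push and turn clockwise to the stop's angle.

carry_out:
  targets:
    - [2,0,0,0,0,0,100]
    - [3,-1.5,0,0,0,0.25,100]
    - [4,-2,0,0,0,0.35,100]
    - [4,-2,0,0,0,0.35,100]
    - [4,-2,0,0,0,0.35,100]

```text
clock: 3.78
position: [0.496, -0.1005, 0.0103]
tool_rot: [-3.141, -0.0, 0.074]
force: [-2.3, 0.6, -0.4]
grip_width: 0.0518
```

carry_out:
  targets:
    - [4,-2,0,0,0,0.35,100]
    - [4,-2,0,0,0,0.35,100]
    - [4,-2,0,0,0,0.35,100]
    - [4,-2,0,0,0,0.35,100]
    - [3,-2,0,0,0,0.35,100]

```text
clock: 4.2
position: [0.5151, -0.0902, 0.0103]
tool_rot: [-3.141, -0.0, -0.109]
force: [-1.6, 0.7, -1.7]
grip_width: 0.0517
```

carry_out:
  targets:
    - [3,-2,0,0,0,0.35,100]
    - [3,-2,0,0,0,0.35,100]
    - [2,0,0,0,0,0.08,100]
    - [1,0,0,0,0,0,100]

```text
clock: 4.53
position: [0.5243, -0.0876, 0.0103]
tool_rot: [-3.141, -0.0, -0.187]
force: [-1.6, 1.5, 1.0]
grip_width: 0.0516
```

```bash
cat >> h.py <<'E'
def carrier(f):
    hsv=cv2.cvtColor(f['color'],cv2.COLOR_RGB2HSV); m=cv2.inRange(hsv,(45,100,30),(80,255,255))
    cs,_=cv2.findContours(m,cv2.RETR_EXTERNAL,cv2.CHAIN_APPROX_NONE); q=max(cs,key=cv2.contourArea)
    return cv2.minAreaRect(onplane(f,q[:,0],.03)[:,:2].astype(np.float32)*1000)
E
python3 - <<'E'
from h import *
print(carrier(load('w1')),carrier(load('w2')))
s=bot.observe(); print(s['position'],np.degrees(s['tool_rot']),s['force'])
print(carrier(shot('wrist','w3')),carrier(shot('top','t3')))
a=load('w3')['color'][...,::-1]; b=cv2.resize(load('t3')['color'][165:285,250:410,::-1],(640,480),interpolation=cv2.INTER_CUBIC)
cv2.imwrite('pics/c3.png',cv2.resize(np.vstack([a,b]),(450,600)) if 0 else np.hstack([cv2.resize(a,(400,300)),cv2.resize(b,(400,300))]))
E
```

```text
((527.432861328125, -99.49903106689453), (89.73395538330078, 90.04261016845703), 12.202500343322754) ((533.0233764648438, -97.95172882080078), (89.70181274414062, 89.93304443359375), 12.285009384155273)
[ 0.52428883 -0.08762004  0.01026827] [-1.79986457e+02 -1.92457088e-02 -1.07392336e+01] [-1.64347023  1.49214304  1.01160105]Traceback (most recent call last):
  File "<stdin>", line 4, in <module>
  File "h.py", line 19, in carrier
    cs,_=cv2.findContours(m,cv2.RETR_EXTERNAL,cv2.CHAIN_APPROX_NONE); q=max(cs,key=cv2.contourArea)
                                                                        ~~~^^^^^^^^^^^^^^^^^^^^^^^^
ValueError: max() iterable argument is empty
```

```bash
python3 - <<'E'
from h import *
f=load('w3');print(f['color'].mean((0,1)),carrier(f))
b=load('t3')['color'][...,::-1]
cv2.imwrite('pics/c3.png',np.hstack([cv2.resize(f['color'][...,::-1],(400,300)),cv2.resize(b,(400,300))]))
E
```

```text
[119.49683919 120.2846875   57.10031901] ((578.5612182617188, -96.60142517089844), (89.88395690917969, 89.96646118164062), 79.33448791503906)
```

View pics/c3.png

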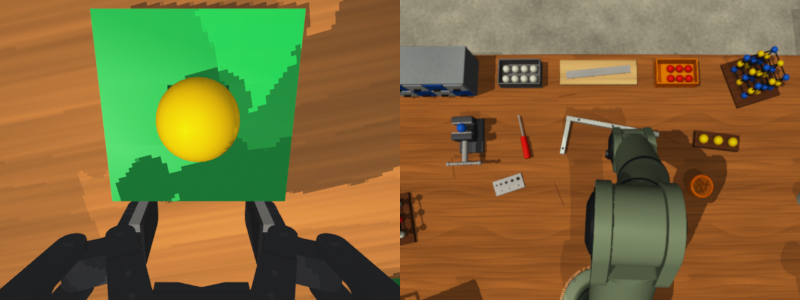

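The left half shows the carrier flush on both fingers with the ball seated. It is square to the stop, at (578.6,−96.6) with yaw −10.7°, and about 9 mm off the fence. Now I back off, lift and go round to the right face.

carry_out:
  targets:
    - [-5,0,0,0,0,0,100]
    - [-10,0,0,0,0,0,100]
    - [0,0,-35,0,0,0,100]
    - [0,0,-35,0,0,0,100]
    - [0,0,-35,0,0,0,100]

```text
clock: 5.05
position: [0.5081, -0.0854, 0.1164]
tool_rot: [3.141, 0.001, -0.187]
force: [0.7, -0.6, 1.3]
grip_width: 0.0519
```

carry_out:
  targets:
    - [23.4,22.8,0,0,0,0,100]
    - [23.4,22.8,0,0,0,0,100]
    - [23.4,22.8,0,0,0,0,100]
    - [0,0,0,0,0,-1,100]
    - [0,0,0,0,0,-1,100]

```text
clock: 5.47
position: [0.5653, -0.1674, 0.115]
tool_rot: [3.141, -0.0, 0.024]
force: [-0.9, 0.9, -1.0]
grip_width: 0.0516
```

carry_out:
  targets:
    - [0,0,0,0,0,-1,100]
    - [0,0,0,0,0,-1,100]
    - [0,0,0,0,0,-1,100]
    - [0,0,0,0,0,-1,100]
    - [0,0,0,0,0,-1,100]

```text
clock: 5.88
position: [0.5649, -0.1657, 0.1153]
tool_rot: [3.141, -0.0, 0.551]
force: [-0.2, -0.8, 0.2]
grip_width: 0.052
```

carry_out:
  targets:
    - [0,0,0,0,0,-1,100]
    - [0,0,0,0,0,-1,100]
    - [0,0,0,0,0,-1,100]
    - [0,0,0,0,0,-1,100]
    - [0,0,0,0,0,-1,100]

```text
clock: 6.3
position: [0.5649, -0.1657, 0.1153]
tool_rot: [3.141, 0.0, 1.074]
force: [-0.9, 0.6, -0.1]
grip_width: 0.0519
```

carry_out:
  targets:
    - [0,0,0,0,0,-1,100]
    - [0,0,0,0,0,-1,100]
    - [0,0,0,0,0,-1,100]
    - [0,0,0,0,0,0,100]
    - [0,0,0,0,0,0,100]

```text
clock: 6.72
position: [0.5649, -0.1659, 0.1152]
tool_rot: [-3.142, -0.0, 1.38]
force: [-0.6, -0.4, 0.2]
grip_width: 0.0519
```

```bash
python3 - <<'E'
from h import *
s=bot.observe(); print(s['position'],np.degrees(s['tool_rot']),s['force'],s['qpos'])
f=shot('wrist','w4');print(carrier(f))
E
```

```text
[ 0.56494057 -0.16585075  0.11519176] [-1.79996229e+02 -1.20556819e-02  7.90465023e+01] [-0.57657847 -0.39279481  0.16272878] [ 0.49680954  0.64259919 -0.44916202  1.77801168  0.36896055  0.80516629
 -0.32445981]
((578.8521118164062, -96.7116470336914), (89.87932586669922, 89.99980926513672), 79.42450714111328)
```

View pics/w4.png

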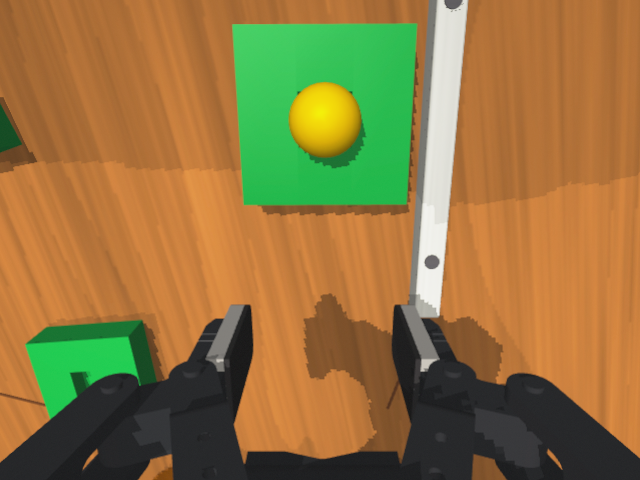

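The view shows the carrier top (233,24)–(417,205), the ball seated at (325,118), and the fence on the right. The fence's inner foot runs from about (429,0) to (411,297).

```bash
python3 - <<'E'
from h import *
f=load('w4')
b=onplane(f,[(429,2),(411,297)],0)*1000; t=onplane(f,[(440,2),(421,285)],.02)*1000
for p in(b,t):
    d=p[0]-p[1]; print(p.round(1),'yaw',np.degrees(np.arctan2(-d[0],d[1])))
    n=np.array([d[1],-d[0]])/np.hypot(d[0],d[1]); print('carrier centre-fence',(p[0,:2]-[578.85,-96.7])@n,'tool',(p[0,:2]-[564.9,-165.9])@n)
for q in([671.5,102.4],[609.6,-227.5]): print('top-cam point to this line',(b[0,:2]-q)@n)
e=np.array([-1*np.sin(np.radians(-10.7)),np.cos(np.radians(-10.7))]); print('tool-carrier along',(np.array([578.85,-96.7])-[564.9,-165.9])@e,'carrier to bar', (np.array([671.5,103])-[578.85,-96.7])@e)
E
```

```text
[[ 645.8  -48.2    0. ]
 [ 614.3 -220.9    0. ]] yaw -10.34962553356378
carrier centre-fence 57.164589969214845 tool 58.455541830017815
[[ 646.   -52.4   20. ]
 [ 618.5 -203.8   20. ]] yaw -10.284778434538305
carrier centre-fence 58.17552875819998 tool 59.54636221068019
top-cam point to this line 1.6183400379970503
top-cam point to this line 3.623144396097358
tool-carrier along 70.58685480544699 carrier to bar 213.42978738523368
```

carry_out:
  targets:
    - [0,0,35,0,0,-0.05,100]
    - [0,0,35,0,0,0,100]
    - [0,0,25,0,0,0,100]
    - [0,0,10,0,0,0,100]
    - [0,0,0,0,0,0,100]

```text
clock: 7.18
position: [0.5641, -0.1651, 0.0084]
tool_rot: [-3.138, -0.0, 1.387]
force: [-0.1, 0.5, 0.5]
grip_width: 0.052
```

carry_out:
  targets:
    - [4,0,0,0,0,0,100]
    - [4,0,0,0,0,0,100]
    - [3,0,0,0,0,0,100]
    - [2,0,0,0,0,0,100]
    - [2,0,0,0,0,0,100]

```text
clock: 7.6
position: [0.5686, -0.1508, 0.0113]
tool_rot: [3.14, 0.0, 1.388]
force: [-0.5, -4.5, 3.3]
grip_width: 0.0521
```

carry_out:
  targets:
    - [2,0,0,0,0,0,100]
    - [3,0,0,0,0,0,100]
    - [4,0,0,0,0,0,100]
    - [5,0,0,0,0,0,100]
    - [5,0,0,0,0,0,100]

```text
clock: 8.02
position: [0.5715, -0.1317, 0.0103]
tool_rot: [-3.142, 0.0, 1.388]
force: [-0.5, -2.7, 2.0]
grip_width: 0.0518
```

carry_out:
  targets:
    - [5,0,0,0,0,0,100]
    - [5,0,0,0,0,0,100]
    - [5,0,0,0,0,0,100]
    - [5,0,0,0,0,0,100]
    - [5,0,0,0,0,0,100]

```text
clock: 8.43
position: [0.576, -0.1069, 0.0103]
tool_rot: [-3.141, -0.0, 1.389]
force: [-0.9, -2.7, 1.9]
grip_width: 0.0517
```

carry_out:
  targets:
    - [5,0,0,0,0,0,100]
    - [5,0,0,0,0,0,100]
    - [5,0,0,0,0,0,100]
    - [5,0,0,0,0,0,100]
    - [5,0,0,0,0,0,100]

```text
clock: 8.85
position: [0.5806, -0.0825, 0.0103]
tool_rot: [-3.141, -0.0, 1.388]
force: [-0.1, -2.9, 2.2]
grip_width: 0.0519
```

carry_out:
  targets:
    - [5,0,0,0,0,0,100]
    - [5,0,0,0,0,0,100]
    - [5,0,0,0,0,0,100]
    - [5,0,0,0,0,0,100]
    - [5,0,0,0,0,0,100]

```text
clock: 9.27
position: [0.5851, -0.0578, 0.0103]
tool_rot: [-3.142, -0.0, 1.388]
force: [-1.0, -2.9, 2.1]
grip_width: 0.0523
```

carry_out:
  targets:
    - [5,0,0,0,0,0,100]
    - [5,0,0,0,0,0,100]
    - [5,0,0,0,0,0,100]
    - [4,0,0,0,0,0,100]
    - [3,0,0,0,0,0,100]

```text
clock: 9.68
position: [0.5891, -0.036, 0.0103]
tool_rot: [-3.142, -0.0, 1.389]
force: [-0.6, -2.7, 1.1]
grip_width: 0.0517
```

```bash
python3 - <<'E'
from h import *
s=bot.observe(); print(s['position'],np.degrees(s['tool_rot']),s['force'])
f=shot('wrist','w5');print(carrier(f))
E
```

```text
[ 0.58913764 -0.03604341  0.0102871 ] [-1.79998977e+02 -1.17807288e-02  7.95750200e+01] [-0.58416758 -2.6935497   1.08891504]
((599.157470703125, 18.790679931640625), (90.01252746582031, 89.76947784423828), 79.63860321044922)
```

View pics/w5.png

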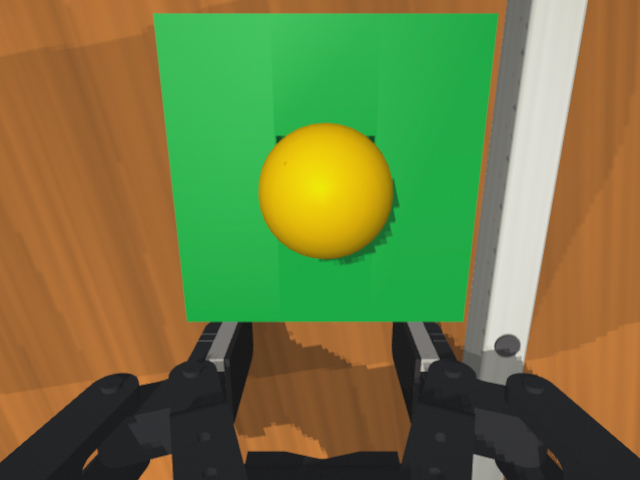

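The ball is seated at (325,190), both fingers are on the face, and the fence is on the right with about 10 mm gap. Pushing on to about 6 mm short of the bar, then going round to the robot-side face for the fence push.

carry_out:
  targets:
    - [3,0,0,0,0,0,100]
    - [4,0,0,0,0,0,100]
    - [5,0,0,0,0,0,100]
    - [5,0,0,0,0,0,100]
    - [5,0,0,0,0,0,100]

```text
clock: 10.15
position: [0.5931, -0.0144, 0.0103]
tool_rot: [-3.142, -0.0, 1.388]
force: [-0.7, -2.2, 0.6]
grip_width: 0.0521
```

carry_out:
  targets:
    - [5,0,0,0,0,0,100]
    - [5,0,0,0,0,0,100]
    - [5,0,0,0,0,0,100]
    - [4,0,0,0,0,0,100]
    - [3,0,0,0,0,0,100]

```text
clock: 10.57
position: [0.5971, 0.0072, 0.0103]
tool_rot: [-3.142, -0.0, 1.389]
force: [-0.4, -2.4, -0.3]
grip_width: 0.0517
```

carry_out:
  targets:
    - [0,0,0,0,0,0,100]
    - [-5,0,0,0,0,0,100]
    - [-10,0,0,0,0,0,100]
    - [0,0,-35,0,0,0,100]
    - [0,0,-35,0,0,0,100]

```text
clock: 10.98
position: [0.5927, -0.0101, 0.0796]
tool_rot: [-3.138, 0.001, 1.387]
force: [0.4, -0.3, 0.9]
grip_width: 0.0522
```

carry_out:
  targets:
    - [0,0,-35,0,0,0,100]
    - [0,0,-35,0,0,0,100]
    - [0,0,0,0,0,0,100]
    - [0,0,0,0,0,0,100]

```text
clock: 11.32
position: [0.5951, -0.0097, 0.1523]
tool_rot: [3.138, -0.0, 1.387]
force: [0.2, -1.1, -0.0]
grip_width: 0.052
```

```bash
python3 - <<'E'
from h import *
s=bot.observe(); print(s['position'],np.degrees(s['tool_rot']),s['force'],s['qpos'])
f=shot('wrist','w6');print(carrier(f))
E
```

```text
[ 0.59509486 -0.00970019  0.15225979] [ 1.79799407e+02 -3.12014261e-03  7.94617566e+01] [ 0.24677254 -1.06566929 -0.04346403] [ 0.22952844  0.59848517 -0.45217391  1.7396894   0.32785653  0.87531809
 -0.54977502]
((606.993408203125, 62.57322692871094), (89.96961975097656, 89.8846206665039), 79.65682220458984)
```

View pics/w6.png

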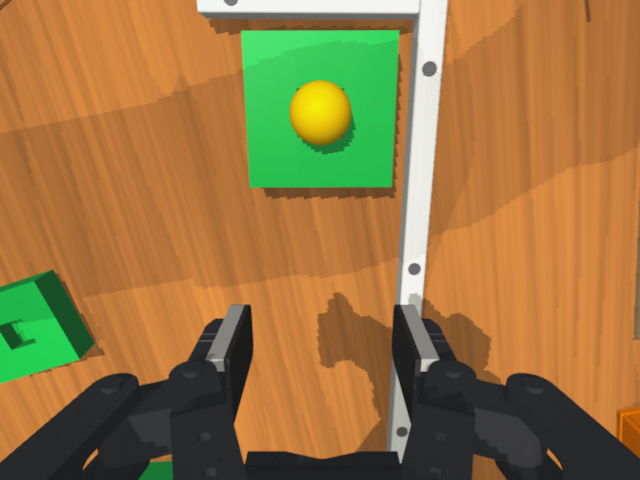

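The carrier is at (242,30)–(399,187), just short of the end bar. The bar's inner foot is at about row 18, and the fence's inner foot runs (414,20)–(389,440).

```bash
python3 - <<'E'
from h import *
f=load('w6')
c=cv2.resize(f['color'][0:210,190:460,::-1],None,fx=2.9,fy=2.85,interpolation=cv2.INTER_CUBIC); cv2.imwrite('pics/c6.png',c)
C=np.array([606.99,62.57])
fe=onplane(f,[(413,30),(389,440)],0)[:,:2]*1000; d=fe[0]-fe[1]; d/=np.hypot(*d); n=np.array([d[1],-d[0]]); print('fence yaw',np.degrees(np.arctan2(-d[0],d[1])),'dist',(fe[0]-C)@n)
ba=onplane(f,[(215,18.5),(410,18.5)],0)[:,:2]*1000; e=ba[1]-ba[0]; e/=np.hypot(*e); m=np.array([-e[1],e[0]]); print('bar yaw',np.degrees(np.arctan2(e[1],e[0])),'dist',(ba[0]-C)@m)
T=np.array([595.1,-9.7]); print('target rel tool')
ex=np.array([np.cos(np.radians(-10.4)),np.sin(np.radians(-10.4))]);ey=np.array([-ex[1],ex[0]])
t=C-75*ex-4*ey; D=t-T; y=np.radians(79.46); print(t,D@[np.cos(y),np.sin(y)],D@[np.sin(y),-np.cos(y)])
E
```

```text
fence yaw -10.381791177778966 dist 58.78381552376546
bar yaw -10.415117338519313 dist 55.966074367488865
target rel tool
[532.50006311  72.17465001] 69.04231455614574 -76.52038430354067
```

carry_out:
  targets:
    - [23,-25.5,0,0,0,0,100]
    - [23,-25.5,0,0,0,0,100]
    - [23,-25.5,0,0,0,0,100]
    - [0,0,0,0,0,1,100]
    - [0,0,0,0,0,1,100]

```text
clock: 11.78
position: [0.5301, 0.0743, 0.1493]
tool_rot: [-3.14, 0.001, 1.177]
force: [0.8, -0.7, -0.1]
grip_width: 0.0521
```

carry_out:
  targets:
    - [0,0,0,0,0,1,100]
    - [0,0,0,0,0,1,100]
    - [0,0,0,0,0,1,100]
    - [0,0,0,0,0,1,100]
    - [0,0,0,0,0,1,100]

```text
clock: 12.2
position: [0.5309, 0.0727, 0.149]
tool_rot: [-3.141, 0.002, 0.65]
force: [0.2, -0.8, -0.8]
grip_width: 0.0519
```

carry_out:
  targets:
    - [0,0,0,0,0,1,100]
    - [0,0,0,0,0,1,100]
    - [0,0,0,0,0,1,100]
    - [0,0,0,0,0,1,100]
    - [0,0,0,0,0,1,100]

```text
clock: 12.62
position: [0.5309, 0.0727, 0.149]
tool_rot: [3.141, 0.002, 0.126]
force: [0.3, 0.3, -0.9]
grip_width: 0.052
```

carry_out:
  targets:
    - [0,0,0,0,0,1,100]
    - [0,0,0,0,0,1,100]
    - [0,0,0,0,0,0.98,100]
    - [0,0,0,0,0,0,100]
    - [0,0,0,0,0,0,100]

```text
clock: 13.03
position: [0.5311, 0.073, 0.1494]
tool_rot: [3.14, 0.001, -0.177]
force: [0.3, 0.1, -0.7]
grip_width: 0.0516
```

```bash
python3 - <<'E'
from h import *
s=bot.observe(); print(s['position'],np.degrees(s['tool_rot']),s['force'],s['qpos'])
f=shot('wrist','w7');print(carrier(f))
E
```

```text
[0.53108276 0.0730413  0.14938504] [ 1.79936164e+02  7.74864686e-02 -1.01510539e+01] [ 0.27965077  0.1109915  -0.74024057] [-0.19572973  0.49014993 -0.06956094  1.9077425   0.04882646  0.74699624
 -2.04098216]
((607.516845703125, 62.64748764038086), (90.2356185913086, 89.71228790283203), 79.6461181640625)
```

carry_out:
  targets:
    - [0,0,35,0,0,0.03,100]
    - [0,0,35,0,0,0,100]
    - [0,0,35,0,0,0,100]
    - [0,0,24,0,0,0,100]
    - [0,0,10,0,0,0,100]

```text
clock: 13.5
position: [0.5297, 0.073, 0.0079]
tool_rot: [3.14, 0.004, -0.181]
force: [-1.3, -0.0, -0.7]
grip_width: 0.052
```

carry_out:
  targets:
    - [0,0,0,0,0,0,100]
    - [5,0,0,0,0,0,100]
    - [5,0,0,0,0,0,100]
    - [5,0,0,0,0,0,100]
    - [3,0,0,0,0,0,100]

```text
clock: 13.92
position: [0.551, 0.0701, 0.0127]
tool_rot: [-3.141, -0.002, -0.184]
force: [-0.3, -0.6, 0.5]
grip_width: 0.0521
```

carry_out:
  targets:
    - [2,0,0,0,0,0,100]
    - [2,0,0,0,0,0,100]
    - [2,0,0,0,0,0,100]
    - [2,0,0,0,0,0,100]
    - [2,0,0,0,0,0,100]

```text
clock: 14.33
position: [0.559, 0.0684, 0.0113]
tool_rot: [3.141, 0.001, -0.183]
force: [-3.6, 0.8, 3.0]
grip_width: 0.0522
```

carry_out:
  targets:
    - [1.5,0,0,0,0,0,100]
    - [1,0,0,0,0,0,100]
    - [1,0,0,0,0,0,100]

```text
clock: 14.58
position: [0.5625, 0.0678, 0.0113]
tool_rot: [3.142, 0.0, -0.183]
force: [-3.8, 1.4, 2.5]
grip_width: 0.0522
```

```bash
python3 - <<'E'
from h import *
s=bot.observe(); print(s['position'],np.degrees(s['tool_rot']),s['force'])
f=shot('wrist','w8');print(carrier(f))
E
```

```text
[0.56252827 0.06775373 0.01125554] [ 1.79996124e+02  1.47408666e-02 -1.05085088e+01] [-3.84915309  1.39507247  2.54382885]
((617.2230224609375, 60.67522048950195), (89.92072296142578, 89.71308898925781), 79.56303405761719)
```

carry_out:
  targets:
    - [0.7,0,0,0,0,0,100]
    - [0.7,0,0,0,0,0,100]
    - [0.6,0,0,0,0,0,100]

```text
clock: 14.88
position: [0.5646, 0.0674, 0.0113]
tool_rot: [-3.142, -0.0, -0.183]
force: [-2.5, -0.5, 0.5]
grip_width: 0.052
```

carry_out:
  targets:
    - [0.5,0,0,0,0,0,100]
    - [0.5,0,0,0,0,0,100]

```text
clock: 15.05
position: [0.5651, 0.0673, 0.0112]
tool_rot: [3.141, 0.001, -0.183]
force: [-8.0, 1.6, 5.9]
grip_width: 0.0519
```

carry_out:
  targets:
    - [0.5,0,0,0,0,0,100]
    - [0,0,0,0,0,0,100]

```text
clock: 15.22
position: [0.5651, 0.0672, 0.0112]
tool_rot: [3.141, 0.002, -0.183]
force: [-8.3, 1.9, 5.0]
grip_width: 0.0517
```

Force rose to 8 N and motion stopped, so the carrier is on the fence. One slight extra press, then round to the right face for the final push to the end bar.

carry_out:
  targets:
    - [0.5,0,0,0,0,0,100]
    - [0,0,0,0,0,0,100]
    - [-2,0,0,0,0,0,100]
    - [-6,0,0,0,0,0,100]
    - [-14,0,0,0,0,0,100]

```text
clock: 15.63
position: [0.546, 0.0707, 0.0114]
tool_rot: [-3.141, -0.002, -0.184]
force: [1.2, 0.3, 0.2]
grip_width: 0.0522
```

carry_out:
  targets:
    - [0,0,-35,0,0,0,100]
    - [0,0,-35,0,0,0,100]
    - [0,0,-35,0,0,0,100]
    - [0,0,-30,0,0,0,100]
    - [0,0,0,0,0,0,100]

```text
clock: 16.05
position: [0.5474, 0.0714, 0.1519]
tool_rot: [-3.139, -0.008, -0.184]
force: [2.1, -0.0, 0.5]
grip_width: 0.0518
```

carry_out:
  targets:
    - [23.7,24,0,0,0,0,100]
    - [23.7,24,0,0,0,0,100]
    - [23.7,24,0,0,0,0,100]
    - [0,0,0,0,0,-1,100]
    - [0,0,0,0,0,-1,100]

```text
clock: 16.47
position: [0.6023, -0.0148, 0.146]
tool_rot: [3.141, -0.001, 0.027]
force: [-0.5, -0.0, -0.4]
grip_width: 0.0518
```

carry_out:
  targets:
    - [0,0,0,0,0,-1,100]
    - [0,0,0,0,0,-1,100]
    - [0,0,0,0,0,-1,100]
    - [0,0,0,0,0,-1,100]
    - [0,0,0,0,0,-1,100]

```text
clock: 16.88
position: [0.6017, -0.0128, 0.1463]
tool_rot: [3.141, -0.001, 0.555]
force: [0.0, -0.3, -0.7]
grip_width: 0.0519
```

carry_out:
  targets:
    - [0,0,0,0,0,-1,100]
    - [0,0,0,0,0,-1,100]
    - [0,0,0,0,0,-1,100]
    - [0,0,0,0,0,-1,100]
    - [0,0,0,0,0,-1,100]

```text
clock: 17.3
position: [0.6017, -0.0127, 0.1462]
tool_rot: [3.141, -0.0, 1.078]
force: [-0.0, -0.9, -0.9]
grip_width: 0.0522
```

carry_out:
  targets:
    - [0,0,0,0,0,-1,100]
    - [0,0,0,0,0,-1,100]
    - [0,0,0,0,0,-1,100]
    - [0,0,0,0,0,0,100]
    - [0,0,0,0,0,0,100]

```text
clock: 17.72
position: [0.6016, -0.0129, 0.1462]
tool_rot: [3.141, -0.0, 1.384]
force: [-0.2, 0.2, -0.4]
grip_width: 0.0518
```

```bash
python3 - <<'E'
from h import *
s=bot.observe(); print(s['position'],np.degrees(s['tool_rot']),s['force'])
f=shot('wrist','w9');r=carrier(f);print(r)
a=np.radians(79.6);D=np.array(r[0])-s['position'][:2]*1000; print('fwd',D@[np.cos(a),np.sin(a)],'right',D@[np.sin(a),-np.cos(a)])
E
```

```text
[ 0.60160464 -0.01289337  0.14616559] [ 1.79989688e+02 -1.75076024e-02  7.92828757e+01] [-0.1764442   0.17626282 -0.37312964]
((619.7976684570312, 60.140037536621094), (90.34708404541016, 89.79277801513672), 79.49990844726562)
fwd 75.11776361700218 right 4.710212620301753
```

View pics/w9.png

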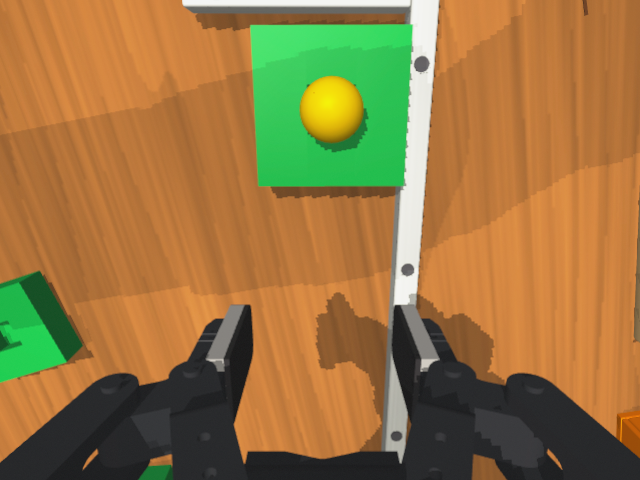

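The carrier's right edge now lies on the fence, the ball is seated at (332,108), and about 10 mm is left to the end bar at the top.

carry_out:
  targets:
    - [0,0,35,0,0,-0.05,100]
    - [0,0,35,0,0,0,100]
    - [0,0,35,0,0,0,100]
    - [0,0,22,0,0,0,100]
    - [0,0,8,0,0,0,100]

```text
clock: 18.18
position: [0.5998, -0.0127, 0.008]
tool_rot: [-3.138, 0.001, 1.39]
force: [-0.8, -0.1, -0.2]
grip_width: 0.052
```

carry_out:
  targets:
    - [0,0,0,0,0,0,100]
    - [5,0,0,0,0,0,100]
    - [5,0,0,0,0,0,100]
    - [5,0,0,0,0,0,100]
    - [3,0,0,0,0,0,100]

```text
clock: 18.6
position: [0.6057, 0.0062, 0.0127]
tool_rot: [3.14, -0.001, 1.393]
force: [0.1, -3.6, 2.5]
grip_width: 0.0519
```

carry_out:
  targets:
    - [2,0,0,0,0,0,100]
    - [2,0,0,0,0,0,100]
    - [2,0,0,0,0,0,100]
    - [1.5,0,0,0,0,0,100]
    - [1,0,0,0,0,0,100]

```text
clock: 19.02
position: [0.6063, 0.0133, 0.0113]
tool_rot: [-3.142, 0.0, 1.392]
force: [-1.2, -3.3, 2.6]
grip_width: 0.0523
```

carry_out:
  targets:
    - [0.6,0,0,0,0,0,100]
    - [0.6,0,0,0,0,0,100]

```text
clock: 19.18
position: [0.6065, 0.0144, 0.0113]
tool_rot: [-3.141, 0.0, 1.392]
force: [-0.1, -3.7, 2.8]
grip_width: 0.0519
```

```bash
python3 - <<'E'
from h import *
s=bot.observe(); print(s['position'],np.degrees(s['tool_rot']),s['force'])
f=shot('wrist','w10');print(carrier(f))
E
```

```text
[0.60650682 0.0144136  0.01127249] [-1.79993977e+02  6.36951123e-03  7.97773520e+01] [-0.06876158 -3.71767479  2.79938346]
((620.3970336914062, 68.45665740966797), (90.11032104492188, 89.73175811767578), 79.8810806274414)
```

carry_out:
  targets:
    - [0.6,0,0,0,0,0.03,100]
    - [0.6,0,0,0,0,0,100]

```text
clock: 19.4
position: [0.6066, 0.0157, 0.0112]
tool_rot: [-3.141, 0.0, 1.389]
force: [-0.2, -2.9, 1.5]
grip_width: 0.0521
```

carry_out:
  targets:
    - [0.5,0,0,0,0,0,100]
    - [0.5,0,0,0,0,0,100]

```text
clock: 19.57
position: [0.6068, 0.0166, 0.0112]
tool_rot: [-3.141, 0.0, 1.389]
force: [-2.4, -5.8, 2.3]
grip_width: 0.0517
```

carry_out:
  targets:
    - [0.5,0,0,0,0,0,100]
    - [0,0,0,0,0,0,100]

```text
clock: 19.73
position: [0.6068, 0.0166, 0.0112]
tool_rot: [-3.141, 0.001, 1.389]
force: [-1.7, -5.9, 2.3]
grip_width: 0.0522
```

carry_out:
  targets:
    - [0.6,0,0,0,0,0,100]
    - [0.6,0,0,0,0,0,100]
    - [0,0,0,0,0,0,100]

```text
clock: 19.98
position: [0.6068, 0.0167, 0.0112]
tool_rot: [-3.141, 0.002, 1.388]
force: [-3.9, -11.6, 4.9]
grip_width: 0.052
```

carry_out:
  targets:
    - [-2,0,0,0,0,0,100]
    - [-6,0,0,0,0,0,100]
    - [-14,0,0,0,0,0,100]
    - [0,0,-35,0,0,0,100]
    - [0,0,-35,0,0,0,100]

```text
clock: 20.4
position: [0.6017, -0.005, 0.0805]
tool_rot: [-3.138, 0.001, 1.388]
force: [1.1, -0.1, 1.3]
grip_width: 0.0519
```

carry_out:
  targets:
    - [0,0,-35,0,0,0,100]
    - [0,0,-35,0,0,0,100]
    - [0,0,0,0,0,0,100]
    - [0,0,0,0,0,0,100]

```text
clock: 20.73
position: [0.6041, -0.0043, 0.1532]
tool_rot: [3.138, -0.0, 1.389]
force: [-0.9, -0.3, -0.8]
grip_width: 0.052
```

```bash
python3 - <<'E'
from h import *
s=bot.observe(); print(s['position'],np.degrees(s['tool_rot']),s['force'])
f=shot('wrist','w11');r=carrier(f);print(r)
c=cv2.resize(f['color'][0:210,190:470,::-1],None,fx=2.8,fy=2.8,interpolation=cv2.INTER_CUBIC); cv2.imwrite('pics/c11.png',c)
ex=np.array([np.cos(np.radians(-10.4)),np.sin(np.radians(-10.4))]);ey=np.array([-ex[1],ex[0]])
C=np.array(r[0]); print('vs fence-seated x:',(C-[619.8,60.14])@ex)
t=C-75*ex-7*ey; D=t-s['position'][:2]*1000; y=s['tool_rot'][2]; print(t,D@[np.cos(y),np.sin(y)],D@[np.sin(y),-np.cos(y)])
E
```

```text
[ 0.60411692 -0.00430207  0.15321093] [ 1.79800390e+02 -2.64464825e-02  7.95591607e+01] [-0.85246142 -0.34304382 -0.83198275]
((620.5570678710938, 70.63519287109375), (89.53561401367188, 89.82941436767578), 79.67449951171875)
vs fence-seated x: -1.149952886852331
[545.52557354  77.28912847] 69.62232012440359 -72.40719371294557
```

View pics/c11.png

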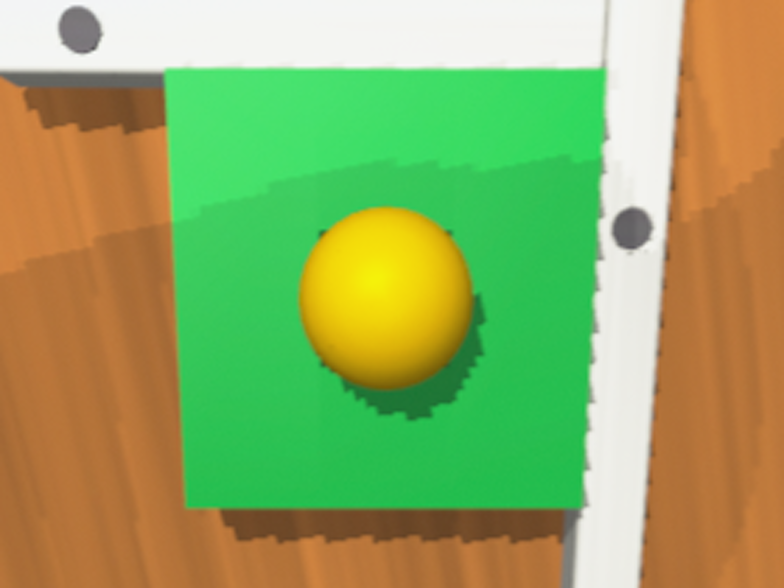

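The crop shows the carrier tight on the end bar along its top edge, the ball seated at (386,297), and a hairline (about 1 mm) at the fence. One last press toward the fence.

carry_out:
  targets:
    - [23.2,-24.1,0,0,0,0,100]
    - [23.2,-24.1,0,0,0,0,100]
    - [23.2,-24.1,0,0,0,0,100]
    - [0,0,0,0,0,1,100]
    - [0,0,0,0,0,1,100]

```text
clock: 21.2
position: [0.5432, 0.0793, 0.1502]
tool_rot: [-3.139, 0.001, 1.178]
force: [0.2, -0.2, -0.7]
grip_width: 0.0521
```

carry_out:
  targets:
    - [0,0,0,0,0,1,100]
    - [0,0,0,0,0,1,100]
    - [0,0,0,0,0,1,100]
    - [0,0,0,0,0,1,100]
    - [0,0,0,0,0,1,100]

```text
clock: 21.62
position: [0.544, 0.0776, 0.1499]
tool_rot: [-3.141, 0.002, 0.651]
force: [-1.2, -0.2, -0.8]
grip_width: 0.0521
```

carry_out:
  targets:
    - [0,0,0,0,0,1,100]
    - [0,0,0,0,0,1,100]
    - [0,0,0,0,0,1,100]
    - [0,0,0,0,0,1,100]
    - [0,0,0,0,0,1,100]

```text
clock: 22.03
position: [0.544, 0.0776, 0.1499]
tool_rot: [3.141, 0.002, 0.127]
force: [-0.2, 0.4, 0.3]
grip_width: 0.0522
```

carry_out:
  targets:
    - [0,0,0,0,0,1,100]
    - [0,0,0,0,0,1,100]
    - [0,0,0,0,0,1,100]
    - [0,0,0,0,0,0,100]
    - [0,0,0,0,0,0,100]

```text
clock: 22.45
position: [0.5442, 0.0779, 0.1503]
tool_rot: [3.141, 0.001, -0.178]
force: [0.0, 0.6, -0.7]
grip_width: 0.0518
```

carry_out:
  targets:
    - [0,0,35,0,0,0,100]
    - [0,0,35,0,0,0,100]
    - [0,0,35,0,0,0,100]
    - [0,0,25,0,0,0,100]
    - [0,0,9,0,0,0,100]

```text
clock: 22.87
position: [0.5425, 0.0777, 0.0085]
tool_rot: [3.14, 0.005, -0.178]
force: [-0.5, -0.2, -0.2]
grip_width: 0.0516
```

carry_out:
  targets:
    - [0,0,0,0,0,0,100]
    - [4,0,0,0,0,0,100]
    - [4,0,0,0,0,0,100]
    - [3,0,0,0,0,0,100]
    - [0,0,0,0,0,0,100]

```text
clock: 23.28
position: [0.5571, 0.0761, 0.0136]
tool_rot: [-3.141, -0.002, -0.182]
force: [-0.3, -0.8, 0.4]
grip_width: 0.0517
```

carry_out:
  targets:
    - [3,0,0,0,0,0,100]
    - [2,0,0,0,0,0,100]
    - [2,0,0,0,0,0,100]
    - [1,0,0,0,0,0,100]
    - [0.5,0,0,0,0,0,100]

```text
clock: 23.7
position: [0.564, 0.0747, 0.0123]
tool_rot: [-3.142, 0.0, -0.181]
force: [-0.0, -1.0, 0.2]
grip_width: 0.0519
```

carry_out:
  targets:
    - [0.5,0,0,0,0,0,100]
    - [0.5,0,0,0,0,0,100]
    - [0,0,0,0,0,0,100]

```text
clock: 23.95
position: [0.5649, 0.0745, 0.0123]
tool_rot: [-3.142, 0.0, -0.181]
force: [0.4, -0.8, -0.1]
grip_width: 0.052
```

carry_out:
  targets:
    - [0.5,0,0,0,0,0,100]
    - [0.5,0,0,0,0,0,100]
    - [0,0,0,0,0,0,100]

```text
clock: 24.2
position: [0.5656, 0.0744, 0.0122]
tool_rot: [3.141, 0.001, -0.181]
force: [-2.5, 0.3, 1.0]
grip_width: 0.052
```

carry_out:
  targets:
    - [0.5,0,0,0,0,0,100]
    - [0.5,0,0,0,0,0,100]
    - [0,0,0,0,0,0,100]

```text
clock: 24.45
position: [0.5664, 0.0742, 0.0122]
tool_rot: [3.141, 0.001, -0.181]
force: [-5.2, 0.6, 3.4]
grip_width: 0.0518
```

carry_out:
  targets:
    - [0.5,0,0,0,0,0,100]
    - [0.5,0,0,0,0,0,100]
    - [0,0,0,0,0,0,100]

```text
clock: 24.7
position: [0.5664, 0.0741, 0.0121]
tool_rot: [3.141, 0.003, -0.181]
force: [-11.8, 1.5, 8.0]
grip_width: 0.0522
```

Seated on the fence at 12 N. Now I retreat and check.

carry_out:
  targets:
    - [-2,0,0,0,0,0,100]
    - [-6,0,0,0,0,0,100]
    - [-14,0,0,0,0,0,100]
    - [0,0,-35,0,0,0,100]
    - [0,0,-35,0,0,0,100]

```text
clock: 25.12
position: [0.5444, 0.078, 0.0818]
tool_rot: [3.14, 0.003, -0.181]
force: [2.6, -0.8, 0.1]
grip_width: 0.0518
```

carry_out:
  targets:
    - [0,0,-35,0,0,0,100]
    - [0,0,-35,0,0,0,100]
    - [0,0,-20,0,0,0,100]
    - [0,0,0,0,0,0,100]
    - [0,0,0,0,0,0,100]

```text
clock: 25.53
position: [0.5467, 0.0781, 0.1734]
tool_rot: [-3.141, -0.003, -0.181]
force: [-0.7, -0.1, -0.9]
grip_width: 0.0517
```

```bash
python3 - <<'E'
from h import *
s=bot.observe(); print(s['position'],np.degrees(s['tool_rot']),s['force'])
f=shot('wrist','w12');r=carrier(f);print(r)
hsv=cv2.cvtColor(f['color'],cv2.COLOR_RGB2HSV); q=cv2.findContours(cv2.inRange(hsv,(45,100,30),(80,255,255)),0,2)[0]; x,y,w,h=cv2.boundingRect(max(q,key=cv2.contourArea)); x0,y0=max(x-25,0),max(y-25,0); print(x0,y0)
c=f['color'][y0:y+h+20,x0:x+w+25,::-1]; k=600/max(c.shape); cv2.imwrite('pics/c12.png',cv2.resize(c,None,fx=k,fy=k,interpolation=cv2.INTER_CUBIC))
ex=np.array([np.cos(np.radians(-10.4)),np.sin(np.radians(-10.4))]);ey=np.array([-ex[1],ex[0]])
D=np.array(r[0])-[620.557,70.635]; print('moved since',D@ex,D@ey,'vs first fence-seat',(np.array(r[0])-[619.8,60.14])@ex)
E
```

```text
[0.54668344 0.07806082 0.17338929] [-1.79942053e+02 -1.52441384e-01 -1.03954581e+01] [-0.71463273 -0.12526995 -0.94354377]
((621.3165893554688, 70.08753967285156), (89.64071655273438, 89.30670166015625), 79.68936157226562)
215 8
moved since 0.845937489888003 -0.40134593799473156 vs first fence-seat -0.304047336110831
```

View pics/c12.png

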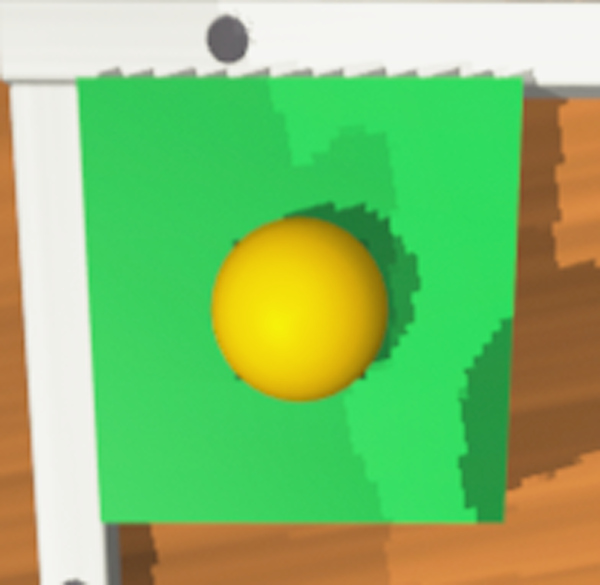

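Both edges look tight from here. To see straight down the two seams, I move the camera over the stop's corner.

carry_out:
  targets:
    - [22,-22,0,0,0,0,100]
    - [22,-22,0,0,0,0,100]
    - [22,-22,0,0,0,0,100]
    - [0,0,0,0,0,0,100]
    - [0,0,0,0,0,0,100]

```text
clock: 26.0
position: [0.6228, 0.1319, 0.1701]
tool_rot: [3.141, 0.002, -0.18]
force: [-1.3, -0.8, -0.7]
grip_width: 0.0523
```

```bash
python3 - <<'E'
from h import *
s=bot.observe(); print(s['position'],np.degrees(s['tool_rot']))
f=shot('wrist','w13');r=carrier(f);print(r,f['T'][:3,3])
hsv=cv2.cvtColor(f['color'],cv2.COLOR_RGB2HSV); q=cv2.findContours(cv2.inRange(hsv,(45,100,30),(80,255,255)),0,2)[0]; x,y,w,h=cv2.boundingRect(max(q,key=cv2.contourArea)); x0,y0=max(x-40,0),max(y-40,0); print(x0,y0,x,y,w,h)
c=f['color'][y0:y+h+20,x0:x+w+25,::-1]; k=600/max(c.shape); cv2.imwrite('pics/c13.png',cv2.resize(c,None,fx=k,fy=k,interpolation=cv2.INTER_CUBIC))
E
```

```text
[0.62278437 0.13187828 0.17007054] [ 1.79956293e+02  1.31746840e-01 -1.03200556e+01]
((622.1702880859375, 70.18133544921875), (90.7320556640625, 90.4072265625), 79.63541412353516) [0.69922616 0.11796141 0.31221251]
303 99 343 139 141 130
```

The picture quota is used up, so I check the seams numerically from this frame instead: edge positions of the carrier (z=30) and the bars (z=20) along several lines.

```bash
python3 - <<'E'
from h import *
f=load('w13'); T=f['T']; C=np.array([621.5,70.2]); a=np.radians(-10.4); ex=np.array([np.cos(a),np.sin(a)]); ey=np.array([-ex[1],ex[0]])
def proj(P):
    c=(np.asarray(P)-T[:3,3])@T[:3,:3]; s=c[:,:2]/c[:,2:]; s=s*(1+f['k1']*(s**2).sum(1))[:,None]; K=f['K']; return np.c_[s[:,0]*K[0][0]+K[0][2],s[:,1]*K[1][1]+K[1][2]]
img=cv2.GaussianBlur(f['color'],(1,1),0).astype(np.float32)
print('profiles at z=20 plane; mm beyond centre: R G B')
for nm,u,v in(('fence',ex,ey),('bar',ey,ex)):
  for o in(-35,0,35):
    t=np.arange(40,54,.75); P=np.c_[(C+np.outer(t,u)+o*v)/1000,np.full(len(t),.02)]; p=proj(P).astype(np.float32)
    c=cv2.remap(img,p[None,:,0],p[None,:,1],cv2.INTER_LINEAR)[0]
    print(nm,o,' '.join(f'{x:.1f}:{int(k[0])},{int(k[1])},{int(k[2])}' for x,k in zip(t,c)))
E
```

```text
profiles at z=20 plane; mm beyond centre: R G B
fence -35 40.0:37,144,64 40.8:36,144,64 41.5:35,143,63 42.2:35,143,63 43.0:35,144,63 43.8:35,135,60 44.5:34,104,51 45.2:88,106,87 46.0:134,135,128 46.8:150,149,142 47.5:154,153,145 48.2:153,153,145 49.0:156,156,149 49.8:173,172,164 50.5:192,191,182 51.2:192,192,183 52.0:191,191,182 52.8:190,190,180 53.5:189,189,179
fence 0 40.0:38,145,64 40.8:38,148,65 41.5:39,159,69 42.2:40,163,71 43.0:41,168,73 43.8:38,166,71 44.5:34,126,57 45.2:71,100,73 46.0:119,125,114 46.8:146,147,139 47.5:176,176,167 48.2:223,222,215 49.0:238,237,231 49.8:230,230,224 50.5:208,208,198 51.2:189,189,180 52.0:187,187,178 52.8:186,186,177 53.5:186,185,177
fence 35 40.0:51,219,95 40.8:51,219,95 41.5:51,219,95 42.2:51,219,95 43.0:50,219,95 43.8:47,203,87 44.5:36,138,62 45.2:53,95,61 46.0:116,124,112 46.8:181,181,172 47.5:232,233,227 48.2:244,244,242 49.0:245,245,242 49.8:245,245,242 50.5:245,245,242 51.2:245,245,243 52.0:245,245,242 52.8:244,244,242 53.5:245,244,242
bar -35 40.0:41,195,83 40.8:39,195,83 41.5:40,196,83 42.2:40,195,83 43.0:39,193,82 43.8:38,178,76 44.5:53,143,74 45.2:117,140,115 46.0:188,190,179 46.8:226,225,218 47.5:233,233,226 48.2:235,234,228 49.0:235,235,228 49.8:236,235,229 50.5:235,235,229 51.2:235,235,229 52.0:235,235,229 52.8:235,235,229 53.5:235,235,229
bar 0 40.0:44,196,83 40.8:45,195,82 41.5:44,195,83 42.2:44,196,83 43.0:43,193,82 43.8:41,177,76 44.5:63,148,82 45.2:137,158,133 46.0:203,204,194 46.8:231,230,224 47.5:236,235,229 48.2:237,236,230 49.0:237,237,231 49.8:236,236,230 50.5:236,236,230 51.2:237,236,231 52.0:237,237,231 52.8:237,237,231 53.5:237,236,230
bar 35 40.0:43,197,86 40.8:43,196,86 41.5:44,197,86 42.2:44,197,86 43.0:46,195,85 43.8:45,180,80 44.5:76,154,92 45.2:160,175,154 46.0:218,218,210 46.8:236,235,229 47.5:237,237,231 48.2:238,238,232 49.0:237,237,231 49.8:237,237,231 50.5:236,236,230 51.2:236,236,230 52.0:237,237,231 52.8:238,237,231 53.5:237,237,231
```

Green goes straight to bar metal on all the lines, with no dark gap, and the seams sit at the same distance all along, so the carrier is flush and square. Raise the arm clear, do a last numeric check of ball and bystanders, and hand in.

carry_out:
  targets:
    - [0,0,-35,0,0,0,100]
    - [-30,10,-30,0,0,0,100]
    - [-30,25,-10,0,0,0,100]
    - [-30,25,0,0,0,0,100]
    - [-30,25,0,0,0,0,100]

```text
clock: 26.47
position: [0.4886, 0.0678, 0.2459]
tool_rot: [3.141, -0.0, -0.182]
force: [1.1, -0.3, 1.0]
grip_width: 0.0521
```

carry_out:
  targets:
    - [0,30,0,0,0,0,100]
    - [0,30,0,0,0,0,100]
    - [0,30,0,0,0,0,100]
    - [0,0,0,0,0,0,100]
    - [0,0,0,0,0,0,100]

```text
clock: 26.88
position: [0.4736, -0.0213, 0.2457]
tool_rot: [3.141, 0.001, -0.185]
force: [-0.3, 0.4, 0.5]
grip_width: 0.0521
```

```bash
python3 - <<'E'
from h import *
s=bot.observe(); print(s['position'],s['clock'],s['force'])
def yel(f):
    hsv=cv2.cvtColor(f['color'],cv2.COLOR_RGB2HSV); m=cv2.inRange(hsv,(22,170,120),(32,255,255)); n,l,st,c=cv2.connectedComponentsWithStats(m); return [c[i].round(1).tolist() for i in range(1,n) if st[i,4]>80]
a,b=load('side0'),shot('side','s1'); print(yel(a)); print(yel(b))
d=cv2.absdiff(a['color'],b['color']).max(2)>60; d=cv2.morphologyEx(d.astype(np.uint8),cv2.MORPH_OPEN,np.ones((5,5))); n,l,st,c=cv2.connectedComponentsWithStats(d); print('changed',[x.tolist() for x in st[1:] if x[4]>150])
w=shot('wrist','w14'); print('wrist',carrier(w),yel(w)); y=yel(w)
if y: print('ball at z=.041',onplane(w,y[:1],.041)*1000)
E
```

```text
[ 0.47362872 -0.02126246  0.24570889] 26.8833 [-0.32796039  0.39426861  0.54453861]
[[317.2, 267.7], [355.1, 357.3], [353.9, 378.4], [500.6, 382.3], [518.9, 394.8], [352.3, 401.8], [547.7, 397.7], [465.8, 413.4], [489.9, 418.8], [511.7, 429.0], [542.3, 435.2], [558.9, 445.1], [476.2, 459.5], [502.7, 468.2]]
[[350.6, 231.5], [355.2, 357.3], [353.9, 378.6], [500.6, 382.6], [518.9, 394.7], [352.4, 402.0], [547.7, 397.7], [465.6, 413.4], [489.8, 419.0], [511.8, 429.2], [542.2, 435.3], [558.7, 445.1], [476.2, 459.5], [502.9, 468.5]]
changed [[0, 0, 70, 86, 3686], [267, 0, 54, 184, 6126], [8, 97, 62, 28, 1218], [40, 219, 54, 93, 2620], [333, 236, 34, 20, 583], [297, 261, 43, 38, 887], [83, 320, 37, 61, 1354]]
wrist ((610.339111328125, 69.9921875), (94.65394592285156, 68.33625793457031), 79.6490478515625) [[164.4, 30.7]]
ball at z=.041 [[622.44807119  71.6335031   41.        ]]
```

```bash
python3 -c "
from workcell import bot
print(bot.job_done())"
```

```text
the job is handed in; nothing more can be done
None
```

The carrier is in the corner of the stop, square and flush against both the long fence and the end bar. The ball is still in its cup, and I handed the job in at about 27 s.

**What I did:** I used the half-open fingers as a flat two-point pusher. I turned and pushed the carrier square from the robot side, then pushed it along the fence to the end bar. I pressed it home on both bars, at about 12 N each.

**Last checks:**
- **Flush and square:** sampling across both seams at three places each showed no dark gap. Measured carrier yaw is about −10.35°, against −10.4° for the stop.
- **Ball:** it measures about 1.7 mm from the carrier's centre, within calibration error, so it is seated.
- **Other objects:** the spare balls appear within 0.3 px of where they were in the side view. The only other changes there are the carrier's old and new places and patches where the arm and its shadow moved. Part of that view was hidden by the arm.
- **Arm:** it is about 0.25 m above the worktop and touching nothing.

**Checks that disagreed or fell short:**
- The top camera's first estimate put the fence about 2–4 mm off from the wrist camera's. I relied on the wrist views and contact force instead.
- After the first end-bar press, the wrist view suggested about 1 mm of gap at the fence, so I pressed it against the fence again.
- After that press, the wrist view gave a 0.4 mm shift away from the end bar. That is within camera error, and the seam check showed no gap there.
- The last close-up of the seams could not be viewed because the picture limit was reached, so that check was done from pixel values only.

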